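Raise the dust hood's window and push the graver stand in

TASK

Push the dust hood's sliding window up from beneath its lip until the underside of the lip is level with the pointer clamped on the hood's left rail, and leave it standing there by itself. Then push the wooden graver stand along the bench in under the window until all of it is behind the front ends of the hood's two side runners, upright. Only push with the fingers: do not pinch the lip, do not lift or tip the stand, and leave the pointer and everything else on the bench where it is.

Things in the scene. Friction and masses are not known exactly. Their poses are not given: they have to be found in the camera images.
- hood: Fixed bench dust hood, aluminium and clear acrylic, 410 wide, 360 deep, 380 high, open to the robot. Origin on the bench, mid-mouth; x level into the hood, y to its left, z up. Floor runners 30 wide, 20 high at y = +-190 run from x = -40 (front ends) to 260; no sill or floor. Sash rails at y = +-190 lean 35 deg back: up the slope = (0.574, 0, 0.819). Back wall at x = 240.
- sash (a joint): How far the window is slid up the slope, m: 0 lowest (lip's underside meets the glass at hood x = 0, z = 60), 0.19 highest; starts at 0 to 0.03. Counterweighted: takes 2.5 to 4.5 N along the slope, plus 25 N per m/s, either way, and stays where it is left. Equals marker exactly when the lip's underside is level with the pointer.
- marker (a joint): Where the pointer is clamped on the left rail, m along the slope, on the same scale as sash (0.11 to 0.15). It is clamped: do not move it.
- marker_tip (a point): Tip of the pointer: a dark steel cone, 18 thick at its root, 34 long, pointing level to the right (-y of the hood) from a dark clamp block with a brass screw on the left rail. The tip lies at hood y = +158, 8 beyond the lip's left end, 16 out from the glass. Axes: z up the slope, y as the hood's y, x square into the window.
- lip_under (a point): Middle of the underside of the lip, an aluminium ledge along the window's lower edge: 300 long along hood y, 8 thick, sticking out square from the glass by 32, towards the robot and upward. Axes: z up the slope (from the underside into the lip), y along the lip, x square into the window: outer edge at x = -16, glass at x = +16. A black rubber strip 6 thick covers its top.
- stand: Loose wooden block 70 (x) by 80 (y) by 45 high, 0.25 to 0.5 kg, with seven upright steel gravers in its far half (x +8 to +33), 100 high in all: too tall for the lowered window. Origin mid-underside, z up; its -x side faces the hood's front within 25 deg. It starts 75 to 90 before the hood's origin, 100 to 120 left or right of it. All inside when its origin is at hood x = -5 or more.
- tin: Bystander: round steel tin, 59 across, 26 high, standing in front of the hood at the other side of the mouth from the stand. Origin: middle of the underside.
- pot: Bystander: white plastic bowl, 90 across, 55 high.
- jar: Bystander: glass jar with a red lid, 72 across, 70 high.
- steel_block: Bystander: steel bench block 75 by 75 by 25.
- hammer: Bystander: hammer 220 long, lying.
- mallet_knob: Bystander: turned wooden knob, 48 across, 44 high.
- wax_block: Bystander: green wax block 90 by 40 by 30.
Mind the look-alikes: they are no part of the job. What is shaped like the stand but pink or turquoise is not meant.

How it is judged:
By the outcome, as a careful person would: the job done as asked, in the order asked, and still so for the second after the job is handed in, with the robot touching nothing.
It also fails if it takes over 53 s, if anything falls off the work surface, if the arm or the gripper's body presses on something with over 40 N, if the wrist force passes 120 N, or if a joint passes its speed limit or range.

ROBOT

A 6-joint arm with a two-finger parallel gripper is mounted at the origin on the work surface. World frame = base frame: x ahead of the robot, y to its left, z up, the work surface at z = 0. Lengths are in m, angles in rad, forces in N, time in s.
With the tool pointing down it reaches from about 0.25 to 0.775 m from the base axis. Payload 4 kg.
Tool frame: the origin (TCP) lies where the fingers leave the gripper's body, on its centre line; the fingertips stand 97 mm ahead of it and the grasp point (between the pads) lies 78 mm ahead of it; z points along the fingers, y is the line along which they close (so a half turn about z gives the same grasp; the last joint's range is limited). The gripper opens to 94 mm and grips with 3 to 60 N. Pads are 16 mm wide; open, the fingers measure 119 mm over their backs; the gripper's body (75 mm by 177 mm) begins 78 mm behind the grasp point.
Start: joints at [1.078, 0.087, 1.371, -0, 1.684, -0.103], TCP at [0.209, 0.509, 0.303] pointing down, gripper open.
Joint ranges: [-3.1, 3.1], [-0.76, 2.03], [0.27, 2.55], [-1.08, 4.22], [0.17, 2.65], [-2.57, 2.57]. Speed limits (rad/s): [2.79, 2.79, 3.14, 3.14, 3.14, 3.14].

INTERFACE

Orientations are given as [roll, pitch, yaw] about the fixed x, y, z axes, in that order (R = Rz(yaw) Ry(pitch) Rx(roll)).
In Python, from bench import robot, eyes gives the robot as it stands. The module is installed in compiled form; this text tells all that it offers.
- The arm moves only by the tool carry_out, never from a script. Its argument "deltas" is a list of rows, each an object of numbers: "dx", "dy", "dz": the shift along the tool's x, y, z each as a share of 0.02 m, from -1 to 1; "wx", "wy", "wz": the turn, a rotation vector about the tool's x, y, z each as a share of 0.12 rad, from -1 to 1; "gripper": the closure in counts, from 0 (fully open) to 255 (shut). In form: [{"dx": .., "dy": .., "dz": .., "wx": .., "wy": .., "wz": .., "gripper": ..}, ...]. A call has 1 to 20 rows; each row shifts and turns the commanded pose from where the row before left it, along the tool's axes as they then stand; what a row does not reach is not made up. A row lasts 1/12 s, in which the tool goes at most 41.7 mm and 7.16 degrees, less where a joint would pass 70% of its speed; a pose out of reach is approached as far as the arm can. A call with a number of a shift or a turn outside -1 to 1 is refused whole. A call with a gripper value outside its range is refused whole. The fingers move at their own pace and stop on an object; the grip force is fixed at half the most. Time passes only in rows, so rows that do not move let the fingers close. It gives the time, the measured TCP pose, the force, the opening and the grip force at its end, in the units of the state.
- robot.get_obs(): the state, without advancing time (a new reading comes with each control period).
- eyes.snapshot(name): name is "scene" or "top"; returns the picture (480x640x3 uint8, red, green, blue); there is no depth.
- eyes.get_calibration(name): a dict with "fovy" (degrees; the focal length in pixels is half the picture's height over the tangent of half this angle, whatever the lens; pixels are square), "cx", "cy" (the principal point, pixels), "R" (3x3) and "t" (3): a world point X has camera coordinates R X + t. Camera axes: x right, y down, z forward; pixel columns grow to the right and rows downward; lengths in m; the calibration is good to about 2 mm. A picture is of the moment at which its call begins. get_calibration takes no time and is no camera call.
- robot.close_job(): hands the job in; it is judged then, once.
The state is a dict: "time": time; "joint_positions": joint angles; "qvel": joint speeds; "joint_torque": joint torques, N m; "tool_pos": TCP position; "ee_rot": TCP orientation; "wrist_force": force on the tool from outside, world axes, zero at the start; "wrist_torque": the same for the moment, N m; "width": finger opening in m; "finger_force": force on a finger pad.
Only numpy, scipy, OpenCV 4.12 (cv2) and the standard library are available. Lean on these libraries where they do the work, as an engineer would, in place of code of your own. Each camera call takes 0.05 s, during which the arm holds its last target. There are 200 camera calls.

## Working session

There is one attempt and no reset: what is moved stays moved. The work goes in short steps, Python scripts to look and compute and a tool call to move; the robot and the scene stay as the last step left them, time stands still between calls to the robot, and variables do not carry over. Pictures are saved under pics/ and viewed, at most 13 in all, crops included, and the job is handed in when it is done.

Besides the shell and the picture viewer there is one more tool, called as name(argument=value, ...) on one line, values as JSON. carry_out: Moves the arm, as the interface text tells. Shift numbers are shares of 0.02 m and turn numbers shares of 0.12 rad, none past 1 either way. Its arguments: {"type":"object","properties":{"deltas":{"type":"array","items":{"type":"object","properties":{"dx":{"type":"number"},"dy":{"type":"number"},"dz":{"type":"number"},"wx":{"type":"number"},"wy":{"type":"number"},"wz":{"type":"number"},"gripper":{"type":"number"}}}}},"required":["deltas"]}

```bash
mkdir -p pics; python3 - <<'E'
from bench import robot, eyes
import cv2, numpy as np
for n in ("scene","top"):
    im=eyes.snapshot(n); cv2.imwrite(f"pics/{n}0.png",im[:,:,::-1])
    c=eyes.get_calibration(n); print(n,c)
print(robot.get_obs())
E
```

```text
scene {'fovy': 56.74910264633084, 'cx': 317.41179344035413, 'cy': 233.44734425538456, 'R': array([[-0.86376766,  0.50375344,  0.01174354],
       [ 0.27923226,  0.49792937, -0.82103331],
       [-0.41944581, -0.70590284, -0.57075949]]), 't': array([ 0.36711808, -0.05005579,  1.24254907])}
top {'fovy': 51.52952581392594, 'cx': 309.29809478187536, 'cy': 233.9105541025298, 'R': array([[-0.00576604, -0.99984185,  0.01682313],
       [-0.98979248,  0.00331079, -0.14247765],
       [ 0.14239942, -0.01747294, -0.98965504]]), 't': array([0.01298663, 0.44211543, 1.08539695])}
{'time': 0.1, 'joint_positions': array([ 1.07789400e+00,  8.79039381e-02,  1.37208466e+00, -3.18270389e-05,
        1.68359494e+00, -1.03099620e-01]), 'qvel': array([ 0.00066971, -0.00205311, -0.0025971 , -0.00205742, -0.00043788,
       -0.00037735]), 'joint_torque': array([ 2.23698655e-03, -3.41251981e+01, -3.03302014e+01,  7.19144172e-02,
        3.04572552e-02, -1.11725060e-04]), 'tool_pos': array([0.20887428, 0.50847488, 0.30161791]), 'ee_rot': array([-3.13960908e+00, -1.73432252e-04,  2.75178623e+00]), 'wrist_force': array([-0.34187079,  0.33805947, -1.10187457]), 'wrist_torque': array([-0.03568048,  0.02638   , -0.0331805 ]), 'finger_force': 0.0, 'width': 0.09393287260155732}
```

View pics/scene0.png

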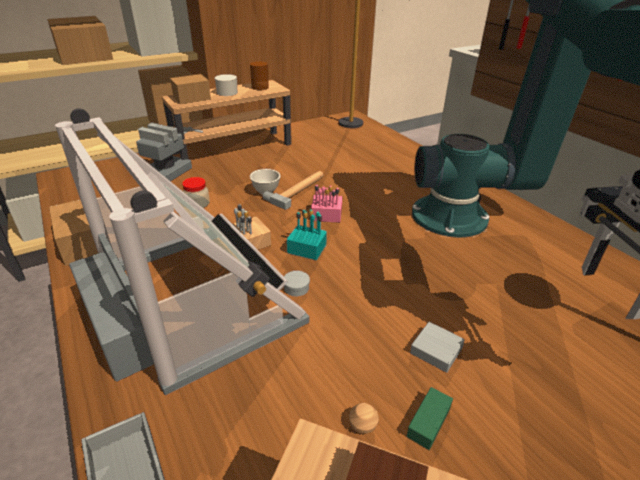

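View pics/top0.png

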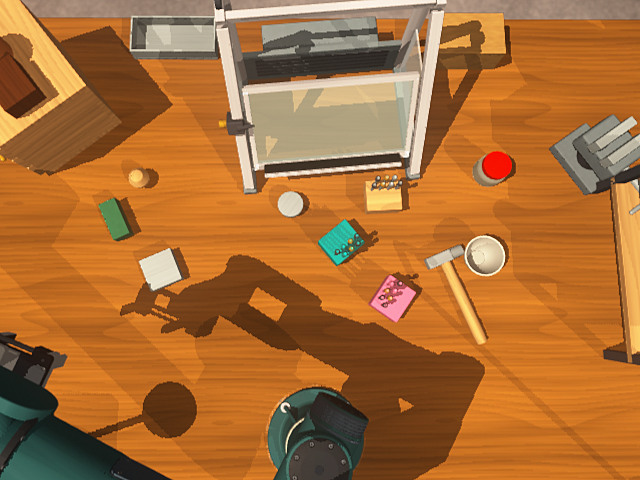

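The top view shows:
- the hood mouth facing the robot, with the lip near (335,165) and the pointer near (237,123)
- the tin at (290,204)

Three things could be taken for the stand:
- wood, at (384,195)
- turquoise, at (342,242)
- pink, at (394,297)

The wooden one at (384,195) fits the description. I'll check it in a close crop.

```bash
python3 - <<'E'
import cv2
t=cv2.imread("pics/top0.png")[80:250,215:455]; cv2.imwrite("pics/topc.png",cv2.resize(t,None,fx=3.3,fy=3.3,interpolation=cv2.INTER_CUBIC))
s=cv2.imread("pics/scene0.png")[180:350,160:340]; cv2.imwrite("pics/scenec.png",cv2.resize(s,None,fx=3.5,fy=3.5,interpolation=cv2.INTER_CUBIC))
E
```

```text
(no output)
```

View pics/topc.png

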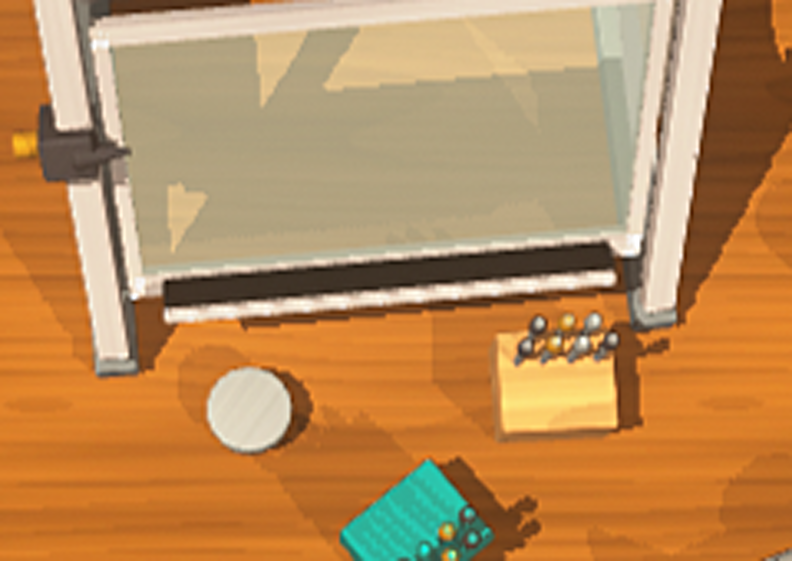

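View pics/scenec.png

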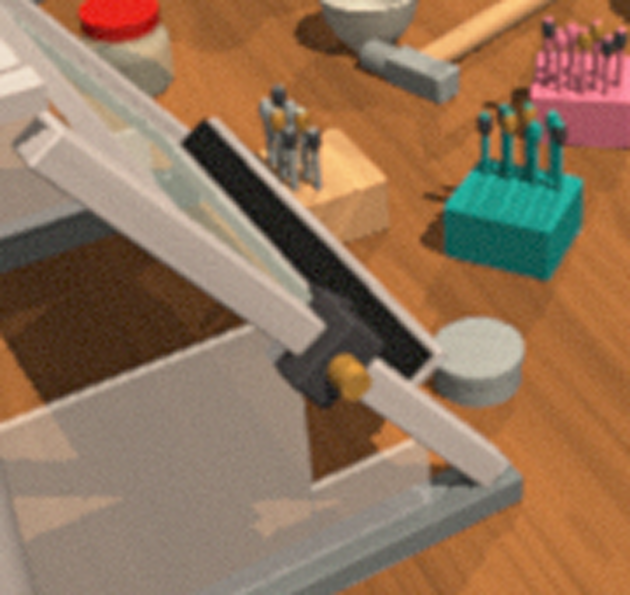

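The crops confirm the wooden stand: top face around crop (557,385), with seven steel gravers. The pointer tip is at crop (129,151), and the lip's front edge runs from (167,320) to (615,282). The runner front ends are near (116,373) and (657,325).

```bash
cat > h.py <<'E'
from bench import robot, eyes
import cv2, numpy as np
from scipy.optimize import least_squares
def cam(n):
    c=eyes.get_calibration(n); f=240/np.tan(np.radians(c["fovy"]/2)); return c["R"],c["t"],f,c["cx"],c["cy"]
def proj(n,X):
    R,t,f,cx,cy=cam(n); p=np.atleast_2d(X)@R.T+t; return np.c_[cx+f*p[:,0]/p[:,2],cy+f*p[:,1]/p[:,2]]
def ray(n,u,v,z):
    R,t,f,cx,cy=cam(n); C=-R.T@t; d=R.T@np.array([(u-cx)/f,(v-cy)/f,1]); return C+d*(z-C[2])/d[2]
tc=lambda u,v:(215+u/3.3,80+v/3.3)
sc=lambda u,v:(160+u/3.5,180+v/3.5)
UP=np.array([.5736,0,.8192]); OUT=np.array([-.8192,0,.5736])
def glass(s,y,out=0,up=0): return np.array([0,y,.06])+(s+up)*UP+out*OUT
def H2W(h,P): # h=[x,y,yaw]
    c,s=np.cos(h[2]),np.sin(h[2]); P=np.atleast_2d(P); return np.c_[h[0]+c*P[:,0]-s*P[:,1],h[1]+s*P[:,0]+c*P[:,1],P[:,2]]
def W2H(h,P):
    c,s=np.cos(h[2]),np.sin(h[2]); d=np.atleast_2d(P)-[h[0],h[1],0]; return np.c_[c*d[:,0]+s*d[:,1],-s*d[:,0]+c*d[:,1],d[:,2]]
E
python3 - <<'E'
from h import *
np.set_printoptions(precision=4,suppress=True)
L=ray("top",*tc(116,373),0);R=ray("top",*tc(657,325),0)
print("runner ends",L,R,np.linalg.norm(L-R))
d=L-R; yaw=np.arctan2(-d[0],d[1]); m=(L+R)/2; ax=np.array([np.cos(yaw),np.sin(yaw)])
h=np.array([*(m[:2]+.04*ax),yaw]); print("hood",h)
S=ray("scene",*sc(521,490),.0); print("scene: left runner outer front bottom? hood", W2H(h,S))
# s by top ray for lip/tip, fit s and y
def fit(n,px,out,up):
    r=least_squares(lambda q:(proj(n,H2W(h,glass(q[0],q[1],out,up)))-px).ravel(),[.05,0]); return r.x
for p in [(167,320),(615,282)]: print("lip outer top edge",p,fit("top",tc(*p),.032,.008))
for p in [(163,305),(613,268),(163,283),(613,245)]: print("rubber",p,fit("top",tc(*p),.032 if p[1] in(305,268) else 0,.014))
print("tip",fit("top",tc(129,151),.016,0))
for p in [(437,352),(413,380)]: print("scene lip corner",fit("scene",sc(*p),.032,.014 if p[0]==437 else 0))
for p in [(497,337),(500,430),(617,428)]: print("stand top",W2H(h,ray("top",*tc(*p),.045)))
print("tin",W2H(h,ray("top",*tc(249,409),.026)))
E
```

```text
runner ends [0.5435 0.1479 0.    ] [ 0.5778 -0.2373  0.    ] 0.3867491422750309
hood [ 0.6005 -0.0412  0.0888]
scene: left runner outer front bottom? hood [[-0.047   0.2015  0.    ]]
lip outer top edge (167, 320) [-0.0076  0.1506]
lip outer top edge (615, 282) [-0.0088 -0.149 ]
rubber (163, 305) [-0.0006  0.1518]
rubber (613, 268) [-0.0026 -0.1465]
rubber (163, 283) [-0.008   0.1518]
rubber (613, 245) [-0.0091 -0.154 ]
tip [0.1234 0.1606]
scene lip corner [-0.0061  0.1543]
scene lip corner [0.1932 0.3153]
stand top [[-0.0491 -0.0713  0.045 ]]
stand top [[-0.1137 -0.0662  0.045 ]]
stand top [[-0.1195 -0.1457  0.045 ]]
tin [[-0.0798  0.102   0.026 ]]
```

```bash
cat >> h.py <<'E'
h=np.array([.5935,-.0418,.0888])
E
python3 - <<'E'
from h import *
np.set_printoptions(precision=3,suppress=True)
t=cv2.imread("pics/top0.png"); hsv=cv2.cvtColor(t,cv2.COLOR_BGR2HSV)
for nm,a,b in (("turq",(75,90,60),(95,255,255)),("pink",(160,60,120),(175,255,255))):
    m=cv2.inRange(hsv,a,b); c=max(cv2.findContours(m,0,2)[0],key=cv2.contourArea); bx=cv2.boxPoints(cv2.minAreaRect(c))
    print(nm,[W2H(h,ray("top",*p,.045))[0,:2] for p in bx])
print("turq graver heads",[W2H(h,ray("top",*p,.1))[0,:2] for p in ((350,241),(365,236),(338,256),(352,254))])
o=robot.get_obs(); print("TCP in hood",W2H(h,o["tool_pos"]), o["ee_rot"][2]-np.pi-h[2])
E
```

```text
turq [array([-0.595,  0.746]), array([-0.507,  0.746]), array([-0.529,  0.526]), array([-0.617,  0.529])]
pink [array([-0.316, -0.05 ]), array([-0.255, -0.101]), array([-0.298, -0.153]), array([-0.358, -0.102])]
turq graver heads [array([-0.179, -0.016]), array([-0.171, -0.049]), array([-0.208,  0.013]), array([-0.206, -0.017])]
TCP in hood [[-0.334  0.582  0.302]] -0.4786064256334379
```

carry_out(deltas=[{"wz": -1, "gripper": 255}, {"wz": -1, "gripper": 255}, {"wz": -1, "gripper": 255}, {"wz": -1, "gripper": 255}, {"dx": -0.27, "dy": -1, "gripper": 255}, {"dx": -0.27, "dy": -1, "gripper": 255}, {"dx": -0.27, "dy": -1, "gripper": 255}, {"dx": -0.27, "dy": -1, "gripper": 255}, {"dx": -0.27, "dy": -1, "gripper": 255}, {"dx": -0.27, "dy": -1, "gripper": 255}, {"dx": -0.27, "dy": -1, "gripper": 255}, {"dx": -0.27, "dy": -1, "gripper": 255}, {"dx": -0.27, "dy": -1, "gripper": 255}, {"dx": -0.27, "dy": -1, "gripper": 255}, {"dx": -0.27, "dy": -1, "gripper": 255}, {"dx": -0.27, "dy": -1, "gripper": 255}, {"dx": -0.27, "dy": -1, "gripper": 255}, {"dx": -0.27, "dy": -1, "gripper": 255}, {"dx": -0.27, "dy": -1, "gripper": 255}, {"dx": -0.27, "dy": -1, "gripper": 255}])

```text
invalid input
```

carry_out(deltas=[{"dx": -0.27, "dy": -1, "gripper": 255}, {"dx": -0.27, "dy": -1, "gripper": 255}, {"dx": -0.27, "dy": -1, "gripper": 255}, {"dx": -0.27, "dy": -1, "gripper": 255}, {"dx": -0.27, "dy": -1, "gripper": 255}, {"dx": -0.27, "dy": -1, "gripper": 255}, {"dx": -0.27, "dy": -1, "gripper": 255}, {"dx": -0.27, "dy": -1, "gripper": 255}, {"dx": -0.27, "dy": -1, "gripper": 255}, {"dx": -0.27, "dy": -1, "gripper": 255}, {"wy": -1, "gripper": 255}, {"wy": -1, "gripper": 255}, {"wy": -1, "gripper": 255}, {"wy": -1, "gripper": 255}, {"wy": -1, "gripper": 255}, {"wy": -1, "gripper": 255}, {"wy": -0.545, "gripper": 255}, {"gripper": 255}, {"gripper": 255}])

```text
invalid input
```

```bash
cat >> h.py <<'E'
from scipy.spatial.transform import Rotation as Ro
def st():
    o=robot.get_obs(); R=Ro.from_euler("xyz",o["ee_rot"]).as_matrix(); Rh=Ro.from_euler("z",h[2]).as_matrix().T@R
    p=W2H(h,o["tool_pos"])[0]
    print("t",round(o["time"],2),"TCPhood",p.round(4),"tip",(p+.097*Rh[:,2]).round(4),"F",o["wrist_force"].round(2),"w",round(o["width"],4))
    print(Rh.round(3).tolist()); return p,Rh
E
python3 -c "from h import *;st();print(robot.get_obs()['joint_positions'].round(2))"
```

```text
t 0.1 TCPhood [-0.3343  0.5822  0.3016] tip [-0.3344  0.5821  0.2046] F [-0.34  0.34 -1.1 ] w 0.0939
[[-0.888, 0.461, -0.001], [0.461, 0.888, -0.002], [0.0, -0.002, -1.0]]
[ 1.08  0.09  1.37 -0.    1.68 -0.1 ]
```

carry_out(deltas=[{"dx": 0, "dy": 0, "dz": 0, "wx": 0, "wy": 0, "wz": -1, "gripper": 255}, {"dx": 0, "dy": 0, "dz": 0, "wx": 0, "wy": 0, "wz": -1, "gripper": 255}, {"dx": 0, "dy": 0, "dz": 0, "wx": 0, "wy": 0, "wz": -1, "gripper": 255}, {"dx": 0, "dy": 0, "dz": 0, "wx": 0, "wy": 0, "wz": -1, "gripper": 255}, {"dx": -0.27, "dy": -1, "dz": 0, "wx": 0, "wy": 0, "wz": 0, "gripper": 255}, {"dx": -0.27, "dy": -1, "dz": 0, "wx": 0, "wy": 0, "wz": 0, "gripper": 255}, {"dx": -0.27, "dy": -1, "dz": 0, "wx": 0, "wy": 0, "wz": 0, "gripper": 255}, {"dx": -0.27, "dy": -1, "dz": 0, "wx": 0, "wy": 0, "wz": 0, "gripper": 255}, {"dx": -0.27, "dy": -1, "dz": 0, "wx": 0, "wy": 0, "wz": 0, "gripper": 255}, {"dx": -0.27, "dy": -1, "dz": 0, "wx": 0, "wy": 0, "wz": 0, "gripper": 255}, {"dx": -0.27, "dy": -1, "dz": 0, "wx": 0, "wy": 0, "wz": 0, "gripper": 255}, {"dx": -0.27, "dy": -1, "dz": 0, "wx": 0, "wy": 0, "wz": 0, "gripper": 255}, {"dx": -0.27, "dy": -1, "dz": 0, "wx": 0, "wy": 0, "wz": 0, "gripper": 255}, {"dx": -0.27, "dy": -1, "dz": 0, "wx": 0, "wy": 0, "wz": 0, "gripper": 255}, {"dx": -0.27, "dy": -1, "dz": 0, "wx": 0, "wy": 0, "wz": 0, "gripper": 255}, {"dx": -0.27, "dy": -1, "dz": 0, "wx": 0, "wy": 0, "wz": 0, "gripper": 255}])

```text
time: 1.43
tool_pos: [0.2952, 0.2745, 0.3022]
ee_rot: [-3.141, -0.001, -3.051]
wrist_force: [0.0, -0.3, -0.4]
width: 0.0004
finger_force: 0.0
```

```bash
python3 -c "from h import *;st();print(robot.get_obs()['joint_positions'].round(2))"
```

```text
t 1.43 TCPhood [-0.2691  0.3415  0.3022] tip [-0.2692  0.3415  0.2052] F [ 0.05 -0.29 -0.4 ] w 0.0004
[[-1.0, -0.002, -0.001], [-0.002, 1.0, -0.0], [0.001, -0.0, -1.0]]
[ 0.61 -0.25  1.68  0.    1.71 -1.05]
```

carry_out(deltas=[{"dx": -0.28, "dy": -1, "dz": 0, "wx": 0, "wy": 0, "wz": 0, "gripper": 255}, {"dx": -0.28, "dy": -1, "dz": 0, "wx": 0, "wy": 0, "wz": 0, "gripper": 255}, {"dx": -0.28, "dy": -1, "dz": 0, "wx": 0, "wy": 0, "wz": 0, "gripper": 255}, {"dx": -0.28, "dy": -1, "dz": 0, "wx": 0, "wy": 0, "wz": 0, "gripper": 255}, {"dx": -0.28, "dy": -1, "dz": 0, "wx": 0, "wy": 0, "wz": 0, "gripper": 255}, {"dx": -0.28, "dy": -1, "dz": 0, "wx": 0, "wy": 0, "wz": 0, "gripper": 255}, {"dx": -0.28, "dy": -1, "dz": 0, "wx": 0, "wy": 0, "wz": 0, "gripper": 255}, {"dx": -0.28, "dy": -1, "dz": 0, "wx": 0, "wy": 0, "wz": 0, "gripper": 255}, {"dx": -0.28, "dy": -1, "dz": 0, "wx": 0, "wy": 0, "wz": 0, "gripper": 255}, {"dx": -0.28, "dy": -1, "dz": 0, "wx": 0, "wy": 0, "wz": 0, "gripper": 255}, {"dx": -0.28, "dy": -1, "dz": 0, "wx": 0, "wy": 0, "wz": 0, "gripper": 255}, {"dx": -0.28, "dy": -1, "dz": 0, "wx": 0, "wy": 0, "wz": 0, "gripper": 255}, {"dx": -0.28, "dy": -1, "dz": 0, "wx": 0, "wy": 0, "wz": 0, "gripper": 255}, {"dx": -0.28, "dy": -1, "dz": 0, "wx": 0, "wy": 0, "wz": 0, "gripper": 255}, {"dx": 0, "dy": 0, "dz": 0, "wx": 0, "wy": -1, "wz": 0, "gripper": 255}, {"dx": 0, "dy": 0, "dz": 0, "wx": 0, "wy": -1, "wz": 0, "gripper": 255}, {"dx": 0, "dy": 0, "dz": 0, "wx": 0, "wy": -1, "wz": 0, "gripper": 255}, {"dx": 0, "dy": 0, "dz": 0, "wx": 0, "wy": -1, "wz": 0, "gripper": 255}, {"dx": 0, "dy": 0, "dz": 0, "wx": 0, "wy": -1, "wz": 0, "gripper": 255}, {"dx": 0, "dy": 0, "dz": 0, "wx": 0, "wy": -1, "wz": 0, "gripper": 255}])

```text
time: 3.1
tool_pos: [0.3983, 0.0038, 0.3029]
ee_rot: [-3.141, 0.726, -3.051]
wrist_force: [-0.0, 0.2, 1.1]
width: 0.0005
finger_force: 0.0
```

carry_out(deltas=[{"dx": 0, "dy": 0, "dz": 0, "wx": 0, "wy": -0.55, "wz": 0, "gripper": 255}, {"dx": 0, "dy": 0, "dz": 0, "wx": 0, "wy": 0, "wz": 0, "gripper": 255}, {"dx": 0, "dy": 0, "dz": 0, "wx": 0, "wy": 0, "wz": 0, "gripper": 255}])

```text
time: 3.35
tool_pos: [0.3978, 0.0036, 0.3019]
ee_rot: [3.141, 0.784, -3.053]
wrist_force: [-0.1, 0.7, 0.4]
width: 0.0005
finger_force: 0.0
```

```bash
python3 -c "from h import *;st();print(robot.get_obs()['joint_positions'].round(2))"
```

```text
t 3.35 TCPhood [-0.1909  0.0626  0.3019] tip [-0.1224  0.0626  0.2332] F [-0.06  0.73  0.41] w 0.0005
[[-0.708, -0.0, 0.706], [-0.0, 1.0, 0.001], [-0.706, 0.0, -0.708]]
[-0.32 -0.72  2.11  0.33  1.04 -2.04]
```

carry_out(deltas=[{"dx": 0, "dy": 0, "dz": 1, "wx": 0, "wy": 0, "wz": 0, "gripper": 255}, {"dx": 0, "dy": 0, "dz": 1, "wx": 0, "wy": 0, "wz": 0, "gripper": 255}, {"dx": 0, "dy": 0, "dz": 1, "wx": 0, "wy": 0, "wz": 0, "gripper": 255}, {"dx": 0, "dy": 0, "dz": 1, "wx": 0, "wy": 0, "wz": 0, "gripper": 255}, {"dx": 0, "dy": 0, "dz": 1, "wx": 0, "wy": 0, "wz": 0, "gripper": 255}, {"dx": 0.83, "dy": 0, "dz": 0, "wx": 0, "wy": 0, "wz": 0, "gripper": 255}, {"dx": 0.83, "dy": 0, "dz": 0, "wx": 0, "wy": 0, "wz": 0, "gripper": 255}, {"dx": 0.83, "dy": 0, "dz": 0, "wx": 0, "wy": 0, "wz": 0, "gripper": 255}, {"dx": 0.83, "dy": 0, "dz": 0, "wx": 0, "wy": 0, "wz": 0, "gripper": 255}, {"dx": 0, "dy": 0, "dz": 1, "wx": 0, "wy": 0, "wz": 0, "gripper": 255}, {"dx": 0, "dy": 0, "dz": 1, "wx": 0, "wy": 0, "wz": 0, "gripper": 255}, {"dx": 0, "dy": 0, "dz": 0, "wx": 0, "wy": 0, "wz": 0, "gripper": 255}])

```text
time: 4.35
tool_pos: [0.4509, 0.0091, 0.1541]
ee_rot: [3.139, 0.779, -3.052]
wrist_force: [-0.6, 0.9, 0.2]
width: 0.0006
finger_force: 0.0
```

```bash
python3 - <<'E'
from h import *
p,R=st(); tip=p+.097*R[:,2]
import cv2
a=eyes.snapshot("top")[:,:,::-1].copy(); b=eyes.snapshot("scene")[:,:,::-1].copy()
print(proj("top",H2W(h,tip)),proj("scene",H2W(h,tip)))
A=cv2.resize(a[80:260,200:440],None,fx=1.66,fy=1.66); B=cv2.resize(b[180:360,160:400],None,fx=1.66,fy=1.66)
cv2.imwrite("pics/p1.png",np.hstack([A,B]))
E
```

```text
t 4.35 TCPhood [-0.1375  0.0633  0.1541] tip [-0.0693  0.0636  0.0851] F [-0.63  0.88  0.22] w 0.0006
[[-0.711, -0.003, 0.703], [-0.001, 1.0, 0.003], [-0.703, 0.002, -0.711]]
[[307.44232    195.30468638]] [[284.17594453 248.46931165]]
```

View pics/p1.png

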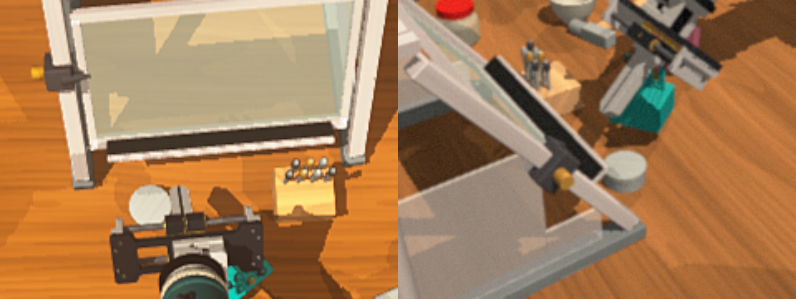

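carry_out(deltas=[{"dx": 0, "dy": 0, "dz": 0.9, "wx": 0, "wy": 0, "wz": 0, "gripper": 255}, {"dx": 0, "dy": 0, "dz": 0.9, "wx": 0, "wy": 0, "wz": 0, "gripper": 255}, {"dx": 0, "dy": 0, "dz": 0.9, "wx": 0, "wy": 0, "wz": 0, "gripper": 255}, {"dx": 0, "dy": 0, "dz": 0.9, "wx": 0, "wy": 0, "wz": 0, "gripper": 255}, {"dx": 0, "dy": 0, "dz": 0, "wx": 0, "wy": 0, "wz": 0, "gripper": 255}, {"dx": 0, "dy": 0, "dz": 0, "wx": 0, "wy": 0, "wz": 0, "gripper": 255}])

```text
time: 4.95
tool_pos: [0.5015, 0.0133, 0.1061]
ee_rot: [3.141, 0.785, -3.051]
wrist_force: [0.7, 0.1, 0.3]
width: 0.0004
finger_force: 0.0
```

carry_out(deltas=[{"dx": -0.3, "dy": 0, "dz": -0.05, "wx": 0, "wy": 0, "wz": 0, "gripper": 255}, {"dx": -0.3, "dy": 0, "dz": -0.05, "wx": 0, "wy": 0, "wz": 0, "gripper": 255}, {"dx": -0.3, "dy": 0, "dz": -0.05, "wx": 0, "wy": 0, "wz": 0, "gripper": 255}, {"dx": -0.3, "dy": 0, "dz": -0.05, "wx": 0, "wy": 0, "wz": 0, "gripper": 255}, {"dx": -0.3, "dy": 0, "dz": -0.05, "wx": 0, "wy": 0, "wz": 0, "gripper": 255}, {"dx": -0.3, "dy": 0, "dz": -0.05, "wx": 0, "wy": 0, "wz": 0, "gripper": 255}])

```text
time: 5.45
tool_pos: [0.5207, 0.0148, 0.1345]
ee_rot: [-3.141, 0.782, -3.051]
wrist_force: [-7.9, -3.2, -0.6]
width: 0.0006
finger_force: 3.1
```

```bash
python3 -c "from h import *;st()"
```

```text
t 5.45 TCPhood [-0.0675  0.0629  0.1345] tip [0.0008 0.063  0.0656] F [-7.85 -3.18 -0.65] w 0.0006
[[-0.71, -0.002, 0.704], [-0.002, 1.0, 0.001], [-0.704, -0.0, -0.71]]
```

```bash
python3 - <<'E'
from h import *
import cv2
a=eyes.snapshot("top")[:,:,::-1].copy(); b=eyes.snapshot("scene")[:,:,::-1].copy()
print(robot.get_obs()["wrist_force"])
cv2.imwrite("pics/t2.png",a);cv2.imwrite("pics/s2.png",b)
A=cv2.resize(a[90:210,220:440],(792,432),interpolation=cv2.INTER_CUBIC)
cv2.imwrite("pics/p2.png",A)
E
```

```text
[-3.55919679 -1.05993449  0.99520356]
```

View pics/p2.png

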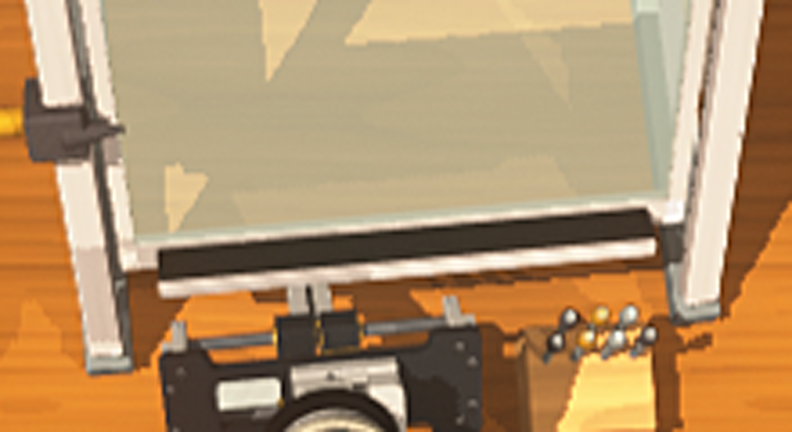

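The lip has risen about 8 mm, with the fingers under it at (310,295). The stand and tin have not been touched, so I'll carry on up the slope.

carry_out(deltas=[{"dx": -0.3, "dy": 0, "dz": -0.06, "wx": 0, "wy": 0, "wz": 0, "gripper": 255}, {"dx": -0.3, "dy": 0, "dz": -0.06, "wx": 0, "wy": 0, "wz": 0, "gripper": 255}, {"dx": -0.3, "dy": 0, "dz": -0.06, "wx": 0, "wy": 0, "wz": 0, "gripper": 255}, {"dx": -0.3, "dy": 0, "dz": -0.06, "wx": 0, "wy": 0, "wz": 0, "gripper": 255}, {"dx": -0.3, "dy": 0, "dz": -0.06, "wx": 0, "wy": 0, "wz": 0, "gripper": 255}, {"dx": -0.3, "dy": 0, "dz": -0.06, "wx": 0, "wy": 0, "wz": 0, "gripper": 255}, {"dx": -0.3, "dy": 0, "dz": -0.06, "wx": 0, "wy": 0, "wz": 0, "gripper": 255}, {"dx": -0.3, "dy": 0, "dz": -0.06, "wx": 0, "wy": 0, "wz": 0, "gripper": 255}, {"dx": -0.3, "dy": 0, "dz": -0.06, "wx": 0, "wy": 0, "wz": 0, "gripper": 255}, {"dx": -0.3, "dy": 0, "dz": -0.06, "wx": 0, "wy": 0, "wz": 0, "gripper": 255}, {"dx": -0.3, "dy": 0, "dz": -0.06, "wx": 0, "wy": 0, "wz": 0, "gripper": 255}, {"dx": -0.3, "dy": 0, "dz": -0.06, "wx": 0, "wy": 0, "wz": 0, "gripper": 255}, {"dx": -0.3, "dy": 0, "dz": -0.06, "wx": 0, "wy": 0, "wz": 0, "gripper": 255}, {"dx": -0.3, "dy": 0, "dz": -0.06, "wx": 0, "wy": 0, "wz": 0, "gripper": 255}, {"dx": -0.3, "dy": 0, "dz": -0.06, "wx": 0, "wy": 0, "wz": 0, "gripper": 255}, {"dx": 0, "dy": 0, "dz": 0, "wx": 0, "wy": 0, "wz": 0, "gripper": 255}])

```text
time: 6.88
tool_pos: [0.5743, 0.0197, 0.2144]
ee_rot: [-3.141, 0.79, -3.051]
wrist_force: [0.2, 1.1, -3.1]
width: 0.0003
finger_force: 1.5
```

```bash
python3 - <<'E'
from h import *
import cv2
st()
a=eyes.snapshot("top")[:,:,::-1].copy(); b=eyes.snapshot("scene")[:,:,::-1].copy()
cv2.imwrite("pics/t3.png",a);cv2.imwrite("pics/s3.png",b)
A=cv2.resize(a[80:190,220:330],(550,550),interpolation=cv2.INTER_CUBIC)
B=cv2.resize(b[200:310,200:250],(250,550),interpolation=cv2.INTER_CUBIC)
cv2.imwrite("pics/p3.png",np.hstack([A,B]))
E
```

```text
t 6.88 TCPhood [-0.0137  0.063   0.2144] tip [0.0552 0.0631 0.1462] F [ 0.17  1.05 -3.05] w 0.0003
[[-0.704, -0.001, 0.71], [-0.001, 1.0, 0.001], [-0.71, -0.0, -0.704]]
```

View pics/p3.png

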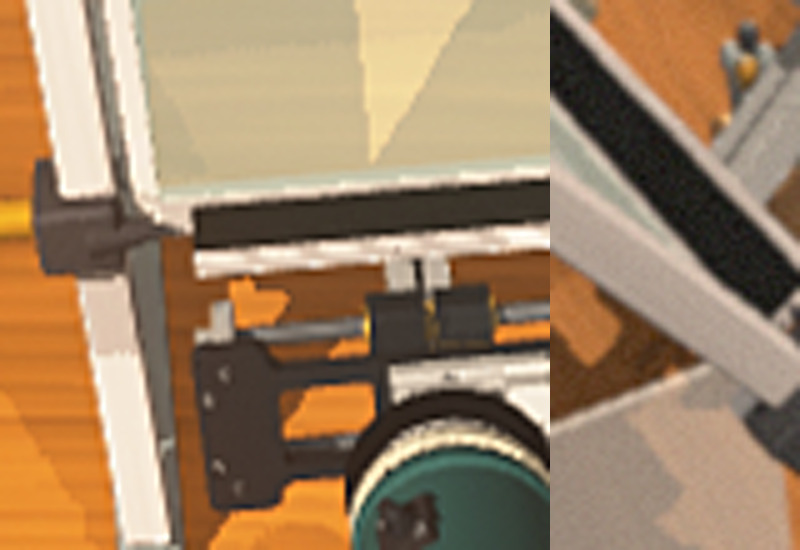

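```bash
cat >> h.py <<'E'
def fit(n,px,out,up):
    return least_squares(lambda q:(proj(n,H2W(h,glass(q[0],q[1],out,up)))-px).ravel(),[.05,0]).x.round(4)
E
python3 - <<'E'
from h import *
c=lambda u,v:(220+u/5,80+v/5)
t=lambda u,v:(220+u/3.6,90+v/3.6)
print("tip",fit("top",c(190,233),.016,0), fit("top",tc(129,151),.016,0), fit("top",t(122,130),.016,0))
print("s3 under outer",fit("top",c(197,277),.032,0),"rubber glass",fit("top",c(195,210),0,.014),"rubber outer",fit("top",c(195,247),.032,.014),)
print("s3 right",fit("top",c(548,247),.032,0))
print("s2",fit("top",t(160,295),.032,0),fit("top",t(160,250),0,.014),fit("top",t(160,277),.032,.014))
print("s1",fit("top",tc(167,320),.032,0),fit("top",tc(163,283),0,.014),fit("top",tc(163,305),.032,.014))
E
```

```text
tip [0.1286 0.1526] [0.1314 0.1602] [0.1306 0.1607]
s3 under outer [0.1184 0.1513] rubber glass [0.1145 0.1503] rubber outer [0.1188 0.1504]
s3 right [0.1185 0.0095]
s2 [0.0235 0.1512] [0.018  0.1495] [0.0231 0.1498]
s1 [0.0093 0.1502] [0.0007 0.1514] [0.0082 0.1515]
```

```bash
python3 - <<'E'
import cv2,numpy as np
for f in ("top0","t2","t3"):
    g=cv2.cvtColor(cv2.imread(f"pics/{f}.png"),cv2.COLOR_BGR2GRAY)
    print(f,"cols 240-261 rows 117-136"); print(g[117:137,240:262])
E
```

```text
top0 cols 240-261 rows 117-136
[[225 201 175  86  69  81 148 230 219 218 219 194 154 160 160 161 160 161
  161 160 160 161]
 [187 166 156  88  86  78 128 233 220 219 219 203 153 159 161 161 161 161
  161 161 160 160]
 [103 105  88  67  90  82 126 237 222 219 218 194 156 160 161 159 161 161
  161 161 161 160]
 [ 65  66  53  55  77  85 101 202 230 222 220 206 159 161 161 162 162 161
  163 162 163 162]
 [ 80  82  62  51  63  89  80 143 199 233 229 218 146 161 162 162 161 162
  162 162 162 162]
 [ 92  91  71  49  61  87  79 104 126 169 178 223 145 162 163 162 163 162
  162 163 162 162]
 [ 87  86  72  50  55  65  68  73  77  86 152 239 192 166 166 163 164 164
  163 162 161 162]
 [ 82  82  73  53  56  70  75  72  77  81 118 168 149 131 149 165 161 161
  161 161 161 161]
 [ 84  83  75  59  80  87  86  86  88  83  76  76  79  86 116 166 161 161
  160 161 161 160]
 [ 88  89  87  83  92  91  88  90  89  85  82  79  74  88 102 166 161 160
  160 161 160 161]
 [ 90  90  90  90  89  88  90  82  75  68  86  88 127 151 145 165 162 161
  160 161 162 161]
 [ 84  84  82  81  78  71  71  63  90 123 128 
[... 3871 characters left out ...]
8 108  77  86  87  84  86  85
   70  33  32  34]
 [ 62  61  64  62  57  93 113 108 107 106 108 107  83  88  89  88  88  85
  103 172 183 182]
 [ 64  72  73  69  59 103 114 105 105 105 107 108  84  91  90  90  88  83
  128 246 243 241]
 [ 74  76  72  68  60 101 104 105 105 104 105 103  79  90  89  90  88  81
  123 231 223 225]
 [ 69  65  71  68  71 103  99 104 104 104 105 101  76  90  88  90  87  82
  101 183 209 208]
 [100  97  97  94  95 104  95 104 104 103 105 101  76  86  87  86  85  82
   97 184 237 205]
 [107 105 122 188 176 125  88 103 104 103 105 102  81  88  87  87  87  84
   89 136 175 138]
 [184 180 186 216 207 160  81 103 104 102 105 102  86  92  92  92  91  90
   87  83  79  79]]
```

```bash
python3 - <<'E'
from h import *
print("tip",fit("top",(254.3,125.6),.016,0),"under",fit("top",(259,135.1),.032,0),"rub mid",fit("top",(259,125.05),.016,.014),"alu top/outer",fit("top",(259,129.5),.032,.014))
E
```

```text
tip [0.1317 0.1597] under [0.1192 0.152 ] rub mid [0.1181 0.1502] alu top/outer [0.1185 0.1504]
```

carry_out(deltas=[{"dx": -0.2, "dy": 0, "dz": -0.035, "wx": 0, "wy": 0, "wz": 0, "gripper": 255}, {"dx": -0.2, "dy": 0, "dz": -0.035, "wx": 0, "wy": 0, "wz": 0, "gripper": 255}, {"dx": -0.2, "dy": 0, "dz": -0.035, "wx": 0, "wy": 0, "wz": 0, "gripper": 255}, {"dx": 0, "dy": 0, "dz": 0, "wx": 0, "wy": 0, "wz": 0, "gripper": 255}, {"dx": 0, "dy": 0, "dz": 0, "wx": 0, "wy": 0, "wz": 0, "gripper": 255}])

```text
time: 7.4
tool_pos: [0.5803, 0.0201, 0.223]
ee_rot: [-3.141, 0.788, -3.051]
wrist_force: [-3.2, 1.0, -1.6]
width: 0.0004
finger_force: 1.6
```

```bash
python3 - <<'E'
from h import *
st()
b=eyes.snapshot("scene"); a=eyes.snapshot("top"); cv2.imwrite("pics/t4.png",a[:,:,::-1]); cv2.imwrite("pics/s4.png",b[:,:,::-1])
g=cv2.cvtColor(a,cv2.COLOR_RGB2GRAY); print(g[108:138,252:264:1])
E
```

```text
t 7.4 TCPhood [-0.0077  0.0628  0.223 ] tip [0.0611 0.0629 0.1546] F [-3.24  1.05 -1.56] w 0.0004
[[-0.705, -0.001, 0.709], [-0.001, 1.0, 0.001], [-0.709, -0.0, -0.705]]
[[178 179 179 180 180 180 180 189 188 188 187 188]
 [182 183 182 179 183 178 184 185 186 188 187 188]
 [183 185 184 183 184 182 185 186 185 185 186 185]
 [183 184 182 182 183 183 183 183 182 182 182 183]
 [186 187 188 188 189 188 192 191 194 194 194 193]
 [197 197 198 197 197 198 200 198 199 198 199 199]
 [203 201 199 199 199 200 200 207 232 225 224 220]
 [181 222 217 212 211 213 211 218 234 231 230 227]
 [191 218 215 211 214 211 164 168 153 153 152 143]
 [206 206 205 206 211 202  65  75  54  55  53  37]
 [204 206 207 208 215 206  27  46  50  52  52  54]
 [202 206 206 207 213 208  33  50  56  55  56  57]
 [199 203 205 205 211 206  37  51  56  57  57  56]
 [205 210 212 213 220 214  38  53  56  56  57  56]
 [212 198 200 198 186 179  42  52  56  56  57  56]
 [149 130 132 129 113 110  54  55  58  57  57  56]
 [ 68  69  76  80  82  82  56  52  51  50  48  48]
 [ 82  80  77  84  83  77  50  38  45  65  96  91]
 [ 78  74  70  86  83  93 152 187 184 185 195 190]
 [ 77  79  79  86  83  96 190 254 249 248 243 239]
 [ 78  87  87  86  82  89 169 247 235 234 229 226]
 [ 79  86  87  87  84  82 130 221 214 213 215 215]
 [ 84  89  90  90  88  81 109 205 179 167 164 162]
 [ 85  92  91  91  91  87  96 134 109  96  93  89]
 [ 80  91  91  90  90  90  86  85  84  85  86  86]
 [ 78  90  90  90  89  89  88  89  88  88  87  88]
 [ 77  87  87  87  88  89  88  88  87  84  82  81]
 [ 82  88  88  88  88  87  88  86  85  92 126 122]
 [ 87  93  92  93  92  92  91  91  87 112 181 125]
 [ 89  95  94  94  94  95  94  95  87 117 202 160]]
```

```bash
python3 - <<'E'
from h import *
print("under",fit("top",(259,130.9),.032,0),"rub mid",fit("top",(259,120.8),.016,.014),"alu top",fit("top",(259,125.4),.032,.014))
g=cv2.imread("pics/s4.png"); c=g[205:285,215:265]; 
cv2.imwrite("pics/p4.png",cv2.resize(c,None,fx=7,fy=7,interpolation=cv2.INTER_CUBIC))
print("scene proj: tip",proj("scene",H2W(h,glass(.1317,.158,.016))),"lip left under outer/mid/glass at .128",[proj("scene",H2W(h,glass(.128,.15,o)))[0].round(1) for o in (.032,.016,0)])
E
```

```text
under [0.1292 0.1508] rub mid [0.128  0.1491] alu top [0.1281 0.1494]
scene proj: tip [[247.35805747 258.3233871 ]] lip left under outer/mid/glass at .128 [array([252.6, 250.4]), array([246.4, 257. ]), array([240.3, 263.6])]
```

View pics/p4.png

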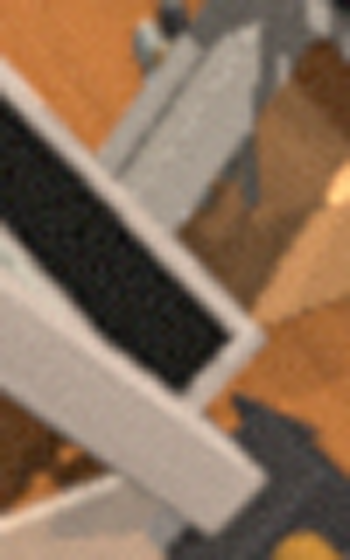

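```bash
python3 - <<'E'
from h import *
q=lambda u,v:(215+(u+.5)/7-.5,205+(v+.5)/7-.5)
def sonly(n,px,y,out,up):
    r=least_squares(lambda s:(proj(n,H2W(h,glass(s[0],y,out,up)))-px).ravel(),[.1]); return r.x.round(4),r.fun.round(1)
print("scene tip",sonly("scene",q(237,397),.158,.016,0),"corner under",sonly("scene",q(265,340),.15,.032,0),"rubber outer top",sonly("scene",q(232,335),.15,.032,.014),"rubber glass",sonly("scene",q(185,388),.15,0,.014))
E
```

```text
scene tip (array([0.1252]), array([ 1. , -1.3])) corner under (array([0.1239]), array([ 1.4, -1.7])) rubber outer top (array([0.12]), array([ 2.9, -3.6])) rubber glass (array([0.1178]), array([-2. ,  2.6]))
```

Two features in the top view put the lip about 3 mm short. In the side view the tip is at crop (237,397) and the lip corner at (265,340), which gives 1 to 5 mm short. I'll nudge it up 3 mm.

carry_out(deltas=[{"dx": -0.08, "dy": 0, "dz": -0.015, "wx": 0, "wy": 0, "wz": 0, "gripper": 255}, {"dx": -0.07, "dy": 0, "dz": -0.01, "wx": 0, "wy": 0, "wz": 0, "gripper": 255}, {"dx": 0, "dy": 0, "dz": 0, "wx": 0, "wy": 0, "wz": 0, "gripper": 255}, {"dx": 0, "dy": 0, "dz": 0, "wx": 0, "wy": 0, "wz": 0, "gripper": 255}])

```text
time: 7.83
tool_pos: [0.5814, 0.0202, 0.2245]
ee_rot: [-3.141, 0.786, -3.051]
wrist_force: [-6.3, -0.7, -0.2]
width: 0.0002
finger_force: 2.2
```

```bash
python3 - <<'E'
from h import *
st()
a=eyes.snapshot("top"); b=eyes.snapshot("scene"); cv2.imwrite("pics/t5.png",a[:,:,::-1]); cv2.imwrite("pics/s5.png",b[:,:,::-1])
g=cv2.cvtColor(a,cv2.COLOR_RGB2GRAY); print(g[112:134,256:264].T)
E
```

```text
t 7.83 TCPhood [-0.0065  0.0629  0.2245] tip [0.0621 0.0629 0.1559] F [-6.35 -0.69 -0.2 ] w 0.0002
[[-0.707, -0.001, 0.707], [-0.001, 1.0, 0.001], [-0.707, -0.0, -0.707]]
[[196 199 218 217 211 213 215 212 219 204 133  83  88  82  82  82  81  85
   88  91  90  89]
 [198 199 218 217 202 206 210 206 213 198 127  82  84  80  89  96  92  82
   82  89  90  89]
 [197 199 216 195  98  23  30  33  34  37  46  49  57  93 160 175 160 141
  103  85  90  89]
 [197 207 221 195 103  42  51  52  51  53  55  52  38 147 240 231 215 246
  184  79  89  89]
 [196 227 234 174  79  47  54  56  57  56  58  53  38 186 244 221 204 232
  172  79  87  87]
 [198 204 215 170  80  47  55  58  57  56  58  52  34 181 244 227 209 205
  141  79  88  85]
 [197 232 234 168  77  49  55  56  57  56  58  52  38 181 249 234 210 198
  133  80  88  83]
 [197 230 233 152  53  51  56  56  56  56  58  51  59 186 247 233 211 192
  124  82  88  83]]
```

carry_out(deltas=[{"dx": -0.08, "dy": 0, "dz": -0.015, "wx": 0, "wy": 0, "wz": 0, "gripper": 255}, {"dx": 0, "dy": 0, "dz": 0, "wx": 0, "wy": 0, "wz": 0, "gripper": 255}, {"dx": 0, "dy": 0, "dz": 0, "wx": 0, "wy": 0, "wz": 0, "gripper": 255}, {"dx": 0, "dy": 0, "dz": 0, "wx": 0, "wy": 0, "wz": 0, "gripper": 255}])

```text
time: 8.27
tool_pos: [0.5823, 0.0203, 0.2256]
ee_rot: [-3.141, 0.785, -3.051]
wrist_force: [-6.3, 0.3, -0.8]
width: 0.0003
finger_force: 2.3
```

```bash
python3 - <<'E'
from h import *
st()
a=eyes.snapshot("top"); cv2.imwrite("pics/t6.png",a[:,:,::-1])
g=cv2.cvtColor(a,cv2.COLOR_RGB2GRAY); print(g[112:134,258:262].T)
E
```

```text
t 8.27 TCPhood [-0.0057  0.0628  0.2256] tip [0.0629 0.0629 0.157 ] F [-6.31  0.28 -0.75] w 0.0003
[[-0.707, -0.001, 0.707], [-0.001, 1.0, 0.001], [-0.707, -0.0, -0.707]]
[[198 224 230 137  24  36  38  35  35  39  49  46 117 201 215 192 167 120
   84  89  89  88]
 [198 219 227 144  37  50  53  51  51  53  54  46  58 184 246 235 224 169
   92  88  91  88]
 [199 220 229 145  40  53  55  56  57  56  54  44  92 181 233 225 217 151
   74  89  90  86]
 [199 221 226 140  41  54  57  55  56  55  54  43  99 186 210 210 217 148
   75  89  89  83]]
```

carry_out(deltas=[{"dx": 0.4, "dy": 0, "dz": 0, "wx": 0, "wy": 0, "wz": 0, "gripper": 255}, {"dx": 0.4, "dy": 0, "dz": 0, "wx": 0, "wy": 0, "wz": 0, "gripper": 255}, {"dx": 0, "dy": 0, "dz": -1, "wx": 0, "wy": 0, "wz": 0, "gripper": 255}, {"dx": 0, "dy": 0, "dz": -1, "wx": 0, "wy": 0, "wz": 0, "gripper": 255}, {"dx": 0, "dy": 0, "dz": -1, "wx": 0, "wy": 0, "wz": 0, "gripper": 255}, {"dx": 0, "dy": 0, "dz": -1, "wx": 0, "wy": 0, "wz": 0, "gripper": 255}, {"dx": 0, "dy": 0, "dz": -1, "wx": 0, "wy": 0, "wz": 0, "gripper": 255}, {"dx": 0, "dy": 0, "dz": 0, "wx": 0, "wy": 1, "wz": 0, "gripper": 255}, {"dx": 0, "dy": 0, "dz": 0, "wx": 0, "wy": 1, "wz": 0, "gripper": 255}, {"dx": 0, "dy": 0, "dz": 0, "wx": 0, "wy": 1, "wz": 0, "gripper": 255}, {"dx": 0, "dy": 0, "dz": 0, "wx": 0, "wy": 1, "wz": 0, "gripper": 255}, {"dx": 0, "dy": 0, "dz": 0, "wx": 0, "wy": 0.36, "wz": 0, "gripper": 130}, {"dx": 0, "dy": 0, "dz": 0, "wx": 0, "wy": 0, "wz": 0, "gripper": 130}, {"dx": 0, "dy": 0, "dz": 0, "wx": 0, "wy": 0, "wz": 0, "gripper": 130}])

```text
time: 9.48
tool_pos: [0.5014, 0.0131, 0.2851]
ee_rot: [3.141, 0.265, -3.051]
wrist_force: [-0.1, 0.1, 0.1]
width: 0.0172
finger_force: 0.0
```

```bash
python3 - <<'E'
from h import *
st(); print(robot.get_obs()["joint_positions"].round(2))
a=eyes.snapshot("top"); cv2.imwrite("pics/t7.png",a[:,:,::-1])
g=cv2.cvtColor(a,cv2.COLOR_RGB2GRAY); print(g[112:134,258:262].T)
t=cv2.imread("pics/top0.png"); hsv=cv2.cvtColor(t,cv2.COLOR_BGR2HSV)
m=cv2.inRange(hsv,(75,90,60),(95,255,255)); m[:200]=0;m[290:]=0;m[:,:300]=0;m[:,400:]=0
c=max(cv2.findContours(m,0,2)[0],key=cv2.contourArea); print([W2H(h,ray("top",*p,.045))[0,:2].round(3) for p in cv2.boxPoints(cv2.minAreaRect(c))])
E
```

```text
t 9.48 TCPhood [-0.0869  0.0629  0.2851] tip [-0.0615  0.0629  0.1915] F [-0.09  0.09  0.1 ] w 0.0172
[[-0.965, -0.002, 0.262], [-0.002, 1.0, 0.001], [-0.262, 0.0, -0.965]]
[-0.11 -0.17  1.67  0.05  1.38 -1.78]
[[193 219 242 159  19  33  34  33  35  37  47  44 113 196 210 188 163 115
   82  86  86  86]
 [192 214 243 169  32  48  50  49  50  50  51  42  54 179 239 228 219 163
   88  85  86  85]
 [193 213 243 170  35  51  53  53  54  54  52  41  97 180 209 207 212 145
   72  86  86  86]
 [193 217 217 128  38  52  55  55  55  52  52  40 133 195 203 204 212 144
   72  85  87  85]]
[array([-0.167,  0.053]), array([-0.119, -0.014]), array([-0.177, -0.054]), array([-0.224,  0.013])]
```

carry_out(deltas=[{"dx": 0.7, "dy": -0.96, "dz": 0, "wx": 0, "wy": 0, "wz": 0, "gripper": 130}, {"dx": 0.7, "dy": -0.96, "dz": 0, "wx": 0, "wy": 0, "wz": 0, "gripper": 130}, {"dx": 0.7, "dy": -0.96, "dz": 0, "wx": 0, "wy": 0, "wz": 0, "gripper": 130}, {"dx": 0.7, "dy": -0.96, "dz": 0, "wx": 0, "wy": 0, "wz": 0, "gripper": 130}, {"dx": 0.7, "dy": -0.96, "dz": 0, "wx": 0, "wy": 0, "wz": 0, "gripper": 130}, {"dx": 0.7, "dy": -0.96, "dz": 0, "wx": 0, "wy": 0, "wz": 0, "gripper": 130}, {"dx": 0.7, "dy": -0.96, "dz": 0, "wx": 0, "wy": 0, "wz": 0, "gripper": 130}, {"dx": 0.7, "dy": -0.96, "dz": 0, "wx": 0, "wy": 0, "wz": 0, "gripper": 130}, {"dx": 0.7, "dy": -0.96, "dz": 0, "wx": 0, "wy": 0, "wz": 0, "gripper": 130}, {"dx": 0, "dy": 0, "dz": 0.8, "wx": 0, "wy": 0, "wz": 0, "gripper": 130}, {"dx": 0, "dy": 0, "dz": 0.8, "wx": 0, "wy": 0, "wz": 0, "gripper": 130}, {"dx": 0, "dy": 0, "dz": 0.8, "wx": 0, "wy": 0, "wz": 0, "gripper": 130}, {"dx": 0, "dy": 0, "dz": 0, "wx": 0, "wy": 0, "wz": 0, "gripper": 130}, {"dx": 0, "dy": 0, "dz": 0, "wx": 0, "wy": 0, "wz": 0, "gripper": 130}])

```text
time: 10.7
tool_pos: [0.4067, -0.1684, 0.2052]
ee_rot: [3.141, 0.262, -3.052]
wrist_force: [0.6, 0.8, -0.6]
width: 0.0457
finger_force: 0.0
```

```bash
python3 - <<'E'
from h import *
p,R=st(); tip=p+.097*R[:,2]
a=eyes.snapshot("top")[:,:,::-1].copy(); b=eyes.snapshot("scene")[:,:,::-1].copy()
print(proj("top",H2W(h,tip)),proj("scene",H2W(h,tip)))
cv2.imwrite("pics/p7.png",np.hstack([cv2.resize(a[130:290,290:450],(400,400)),cv2.resize(b[160:320,190:350],(400,400))]))
E
```

```text
t 10.7 TCPhood [-0.1973 -0.1095  0.2052] tip [-0.1721 -0.1094  0.1115] F [ 0.63  0.77 -0.61] w 0.0457
[[-0.966, -0.001, 0.259], [-0.001, 1.0, 0.001], [-0.259, 0.001, -0.966]]
[[394.63865747 233.11261014]] [[282.28082729 192.11664736]]
```

View pics/p7.png

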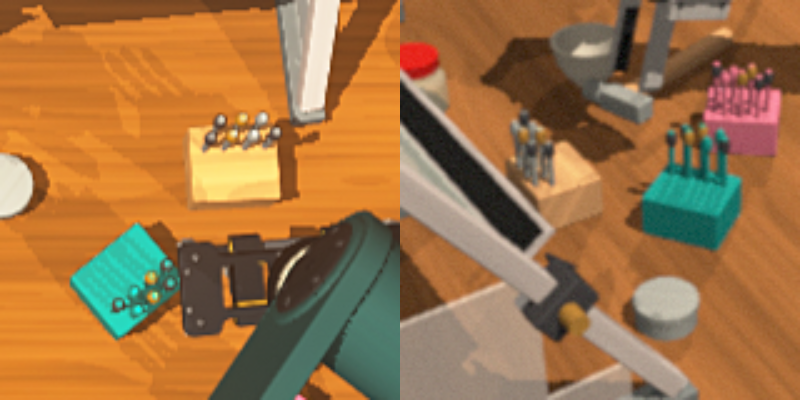

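The top panel shows the stand at (235,165), with the gripper behind it and clear of the turquoise block. The sash is standing alone and the tin hasn't moved. Next I descend behind the stand.

carry_out(deltas=[{"dx": -0.1, "dy": 0, "dz": 0.9, "wx": 0, "wy": 0, "wz": 0, "gripper": 130}, {"dx": -0.1, "dy": 0, "dz": 0.9, "wx": 0, "wy": 0, "wz": 0, "gripper": 130}, {"dx": 0, "dy": 0, "dz": 0.9, "wx": 0, "wy": 0, "wz": 0, "gripper": 130}, {"dx": 0, "dy": 0, "dz": 0.9, "wx": 0, "wy": 0, "wz": 0, "gripper": 130}, {"dx": 0, "dy": 0, "dz": 0.8, "wx": 0, "wy": 0, "wz": 0, "gripper": 130}, {"dx": 0, "dy": 0, "dz": 0, "wx": 0, "wy": 0, "wz": 0, "gripper": 130}, {"dx": 0, "dy": 0, "dz": 0, "wx": 0, "wy": 0, "wz": 0, "gripper": 130}])

```text
time: 11.38
tool_pos: [0.4343, -0.1664, 0.1225]
ee_rot: [3.142, 0.263, -3.051]
wrist_force: [-0.0, -0.0, 1.4]
width: 0.0462
finger_force: 0.0
```

carry_out(deltas=[{"dx": -0.3, "dy": 0, "dz": 0.08, "wx": 0, "wy": 0, "wz": 0, "gripper": 130}, {"dx": -0.3, "dy": 0, "dz": 0.08, "wx": 0, "wy": 0, "wz": 0, "gripper": 130}, {"dx": -0.3, "dy": 0, "dz": 0.08, "wx": 0, "wy": 0, "wz": 0, "gripper": 130}, {"dx": -0.3, "dy": 0, "dz": 0.08, "wx": 0, "wy": 0, "wz": 0, "gripper": 130}, {"dx": -0.3, "dy": 0, "dz": 0.08, "wx": 0, "wy": 0, "wz": 0, "gripper": 130}, {"dx": -0.3, "dy": 0, "dz": 0.08, "wx": 0, "wy": 0, "wz": 0, "gripper": 130}, {"dx": -0.3, "dy": 0, "dz": 0.08, "wx": 0, "wy": 0, "wz": 0, "gripper": 130}])

```text
time: 11.97
tool_pos: [0.4774, -0.1628, 0.1227]
ee_rot: [-3.141, 0.26, -3.05]
wrist_force: [-7.1, 0.2, 6.4]
width: 0.0461
finger_force: 3.5
```

```bash
python3 - <<'E'
from h import *
p,R=st()
a=eyes.snapshot("top")[:,:,::-1].copy(); b=eyes.snapshot("scene")[:,:,::-1].copy()
cv2.imwrite("pics/p8.png",np.hstack([cv2.resize(a[110:270,290:450],(400,400)),cv2.resize(b[160:320,190:350],(400,400))]))
E
```

```text
t 11.97 TCPhood [-0.1264 -0.1102  0.1227] tip [-0.1014 -0.1102  0.0289] F [-7.09  0.2   6.38] w 0.0461
[[-0.966, -0.002, 0.257], [-0.002, 1.0, 0.0], [-0.257, -0.001, -0.966]]
```

View pics/p8.png

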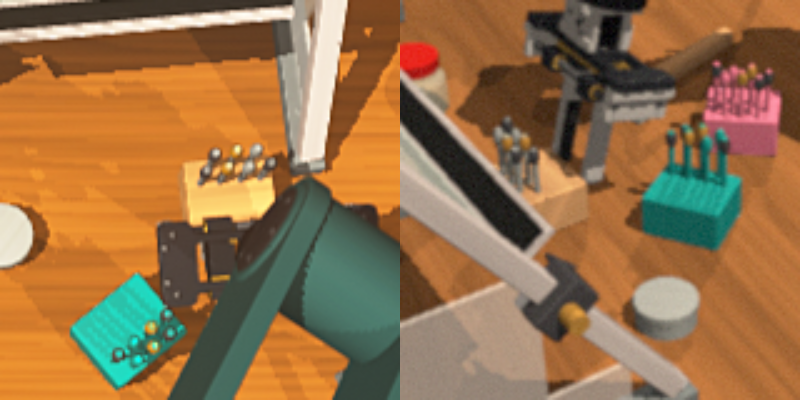

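The fingers are behind the stand at panel (228,215), and it is sliding upright and square. I'll keep pushing.

carry_out(deltas=[{"dx": -0.3, "dy": 0, "dz": 0.08, "wx": 0, "wy": 0, "wz": 0, "gripper": 130}, {"dx": -0.3, "dy": 0, "dz": 0.08, "wx": 0, "wy": 0, "wz": 0, "gripper": 130}, {"dx": -0.3, "dy": 0, "dz": 0.08, "wx": 0, "wy": 0, "wz": 0, "gripper": 130}, {"dx": -0.3, "dy": 0, "dz": 0.08, "wx": 0, "wy": 0, "wz": 0, "gripper": 130}, {"dx": -0.3, "dy": 0, "dz": 0.08, "wx": 0, "wy": 0, "wz": 0, "gripper": 130}, {"dx": -0.3, "dy": 0, "dz": 0.08, "wx": 0, "wy": 0, "wz": 0, "gripper": 130}, {"dx": -0.3, "dy": 0, "dz": 0.08, "wx": 0, "wy": 0, "wz": 0, "gripper": 130}, {"dx": -0.3, "dy": 0, "dz": 0.08, "wx": 0, "wy": 0, "wz": 0, "gripper": 130}, {"dx": -0.3, "dy": 0, "dz": 0.08, "wx": 0, "wy": 0, "wz": 0, "gripper": 130}, {"dx": -0.3, "dy": 0, "dz": 0.08, "wx": 0, "wy": 0, "wz": 0, "gripper": 130}, {"dx": -0.3, "dy": 0, "dz": 0.08, "wx": 0, "wy": 0, "wz": 0, "gripper": 130}, {"dx": -0.15, "dy": 0, "dz": 0.04, "wx": 0, "wy": 0, "wz": 0, "gripper": 130}, {"dx": -0.1, "dy": 0, "dz": 0.03, "wx": 0, "wy": 0, "wz": 0, "gripper": 130}, {"dx": 0, "dy": 0, "dz": 0, "wx": 0, "wy": 0, "wz": 0, "gripper": 130}])

```text
time: 13.23
tool_pos: [0.5506, -0.1558, 0.1221]
ee_rot: [3.141, 0.262, -3.051]
wrist_force: [-3.5, -0.2, 2.5]
width: 0.0457
finger_force: 1.8
```

```bash
python3 - <<'E'
from h import *
p,R=st()
E
```

```text
t 13.23 TCPhood [-0.0528 -0.1098  0.1221] tip [-0.0277 -0.1097  0.0284] F [-3.53 -0.19  2.49] w 0.0457
[[-0.966, -0.002, 0.259], [-0.002, 1.0, 0.001], [-0.259, 0.0, -0.966]]
```

carry_out(deltas=[{"dx": 0.5, "dy": 0, "dz": -0.13, "wx": 0, "wy": 0, "wz": 0, "gripper": 130}, {"dx": 0.9, "dy": 0, "dz": -0.25, "wx": 0, "wy": 0, "wz": 0, "gripper": 130}, {"dx": 0.9, "dy": 0, "dz": -0.25, "wx": 0, "wy": 0, "wz": 0, "gripper": 130}, {"dx": 0, "dy": 0, "dz": -1, "wx": 0, "wy": 0, "wz": 0, "gripper": 130}, {"dx": 0, "dy": 0, "dz": -1, "wx": 0, "wy": 0, "wz": 0, "gripper": 130}, {"dx": 0, "dy": 0, "dz": -1, "wx": 0, "wy": 0, "wz": 0, "gripper": 130}, {"dx": 0, "dy": 0, "dz": -1, "wx": 0, "wy": 0, "wz": 0, "gripper": 130}, {"dx": 1, "dy": 0, "dz": -1, "wx": 0, "wy": 0, "wz": 0, "gripper": 130}, {"dx": 1, "dy": 0, "dz": -1, "wx": 0, "wy": 0, "wz": 0, "gripper": 130}, {"dx": 1, "dy": 0, "dz": -1, "wx": 0, "wy": 0, "wz": 0, "gripper": 130}, {"dx": 1, "dy": 0, "dz": 0, "wx": 0, "wy": 0, "wz": 0, "gripper": 130}, {"dx": 0, "dy": 0, "dz": 0, "wx": 0, "wy": 0, "wz": 0, "gripper": 130}, {"dx": 0, "dy": 0, "dz": 0, "wx": 0, "wy": 0, "wz": 0, "gripper": 130}])

```text
time: 14.32
tool_pos: [0.3896, -0.1705, 0.2369]
ee_rot: [-3.141, 0.265, -3.053]
wrist_force: [-0.4, 0.0, -0.6]
width: 0.046
finger_force: 0.0
```

```bash
python3 - <<'E'
from h import *
p,R=st()
a=eyes.snapshot("top")[:,:,::-1].copy(); b=eyes.snapshot("scene")[:,:,::-1].copy()
cv2.imwrite("pics/t9.png",a)
cv2.imwrite("pics/p9.png",np.hstack([cv2.resize(a[80:240,220:440],(550,400)),cv2.resize(b[180:300,175:250],(250,400))]))
g=cv2.cvtColor(a,cv2.COLOR_BGR2GRAY); print(g[112:134,258:262].T)
E
```

```text
t 14.32 TCPhood [-0.2145 -0.1101  0.2369] tip [-0.1891 -0.1101  0.1432] F [-0.44  0.01 -0.55] w 0.046
[[-0.965, 0.0, 0.262], [0.0, 1.0, -0.0], [-0.262, -0.0, -0.965]]
[[194 221 243 160  18  34  35  34  34  38  47  43 115 195 207 182 159 108
   69  73  75  74]
 [194 215 244 171  33  48  51  50  50  51  52  43  54 181 240 231 223 162
   76  71  73  73]
 [194 214 243 171  36  51  55  54  54  54  52  43  99 181 210 211 215 145
   59  72  74  74]
 [194 219 218 128  38  53  56  55  56  54  53  40 134 196 204 205 214 144
   58  71  75  73]]
```

View pics/p9.png

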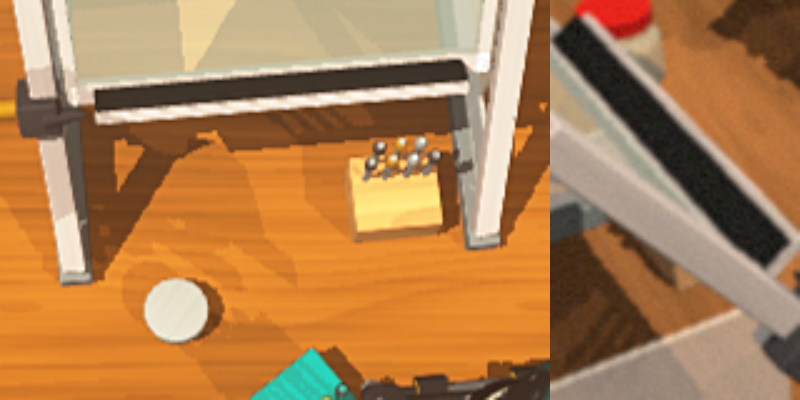

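```bash
python3 - <<'E'
from h import *
q=lambda u,v:(220+(u+.5)/2.5-.5,80+(v+.5)/2.5-.5)
for p,z in (((357,242),0),((442,234),0),((355,236),.045),((441,227),.045),((347,163),.045),((77,284),0),((484,247),0)): print(p,W2H(h,ray("top",*q(*p),z)).round(4))
E
```

```text
(357, 242) [[-0.0172 -0.0726  0.    ]]
(442, 234) [[-0.0167 -0.1535  0.    ]]
(355, 236) [[-0.0228 -0.0646  0.045 ]]
(441, 227) [[-0.0215 -0.1433  0.045 ]]
(347, 163) [[ 0.046  -0.0648  0.045 ]]
(77, 284) [[-0.0337  0.1926  0.    ]]
(484, 247) [[-0.0328 -0.1915  0.    ]]
```

The stand's rear face is at hood x of about -0.02. The runner ends measure -0.033 in the same frame, so the stand is all inside and upright. The sash hasn't moved from the pointer, so I'm handing in.

```bash
python3 -c "from bench import robot;print(robot.close_job())"
```

```text
the job is handed in; nothing more can be done
None
```

I handed the job in at about 14 s: by the camera, the lip is level with the pointer to within about 1–2 mm and stands there by itself, and the wooden stand is upright inside the hood, at least 11 mm behind the runners' front ends.

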